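Draw the isolator with the hook stick and stow the stick

ROBOT

A 6-joint arm with a two-finger parallel gripper is mounted at the origin on a cart in front of the work surface, level with it; the furniture and walls round the work are solid. World frame = base frame: x ahead of the robot, y to its left, z up, the work surface at z = 0. Lengths are in mm, angles in rad, forces in N, time in s.
With the tool pointing down it reaches from about 300 to 775 mm from the base axis. Payload 14.6 kg.
Tool frame: the origin (TCP) lies at the very end of the fingers, on their centre line; the grasp point (between the pads) lies 19 mm behind it; z points along the fingers, y is the line along which they close (so a half turn about z gives the same grasp; the last joint's range is limited). The gripper opens to 94 mm and grips with 3 to 60 N. Pads are 16 mm wide; open, the fingers measure 119 mm over their backs; the gripper's body (75 mm by 177 mm) begins 78 mm behind the grasp point.
Start: joints at [1.166, 0.3, 1.521, -0, 1.321, -0.067], TCP at [182.274, 518.908, 178.146] pointing down, gripper open.
Joint ranges: [-3.03, 3.03], [-0.79, 2.21], [0.23, 2.52], [-1.04, 4.18], [0, 3.07], [-2.55, 2.55]. Speed limits (rad/s): [2.22, 2.22, 2.57, 3.14, 3.14, 3.14].

INTERFACE

Orientations are given as [roll, pitch, yaw] about the fixed x, y, z axes, in that order (R = Rz(yaw) Ry(pitch) Rx(roll)).
In Python, from cell import manip, camera, get_calibration gives the robot as it stands. The module is installed in compiled form; this text tells all that it offers.
- The arm moves only by the tool jog_arm, never from a script. Its argument "plan" is one flat list of numbers, 6 for each row, row after row: the shift along the world's x, y, z in m, then the turn, a rotation vector about the world's x, y, z in degrees. A call has 1 to 20 rows; each row is the pose to reach, as a shift and turn from the pose commanded when the call began; what a row does not reach only later rows make up. A row lasts 1/10 s, in which the tool goes at most 50 mm and 8.59 degrees, less where a joint would pass 70% of its speed; a pose out of reach is approached as far as the arm can. A call with a gripper value outside its range is refused whole. "claw" is the finger opening in m, from 0 to 0.094, set as the call begins (left out, the last holds). The fingers move at their own pace and stop on an object; "force" is the grip in N (left out, the last holds). Time passes only in rows, so rows that repeat a pose let the fingers close. It gives the time, the measured TCP pose, the force, the opening and the grip force at its end, in the units of the state.
- manip.read_state(): the state, without advancing time (a new reading comes with each control period).
- camera(name): name is "scene" or "top" or "wrist"; returns (picture, depth): 384x512x3 uint8, red, green, blue; 384x512 float32, mm along the optical axis (not along the pixel's ray), 0 where there is no reading.
- get_calibration(name): a dict with "fx", "fy", "cx", "cy" (pixels), "origin" and "attitude" of the camera in the world. Camera axes: x right, y down, z forward; pixel columns grow to the right and rows downward; lengths in mm; the calibration is good to about 2 mm. A picture is of the moment at which its call begins: read the wrist's pose just before it. get_calibration takes no time and is no camera call; for the wrist camera it gives the pose at the moment of the call.
- manip.sign_off(): hands the job in; it is judged then, once.
The state is a dict: "clock": time; "joints": joint angles; "qd": joint speeds; "effort": joint torques, N m; "eef_pos": TCP position; "eef_rot": TCP orientation; "wrist_force": force on the tool from outside, world axes, zero at the start; "moment": the same for the moment, N m; "finger_gap": finger opening in mm; "finger_force": force on a finger pad.
Only numpy, scipy, OpenCV 4.12 (cv2) and the standard library are available. Lean on these libraries where they do the work, as an engineer would, in place of code of your own. Each camera call takes 0.05 s, during which the arm holds its last target. There are 200 camera calls.

TASK

Make the test box safe: with the hook stick, reach in through the open side of the guarded isolator box, catch the upright post with the hook and draw the slide out to its stop, keeping the gripper itself off the box. Then lay the hook stick back in its cut-out tray, fully down in the matching recess, and let go. Leave the other things on the bench where they are.

Things in the scene. Friction and masses are not known exactly. Their poses are not given: they have to be found in the camera images.
- isolator_box: Fixed grey metal box 150 (x) x 160 (y) x 110 (z) mm, origin under its centre, z up. Only its +y side is open. Inner faces: sides x = -70 and +70 mm, back y = -75 mm, wire guard on top with its lowest wire at z = 103 mm. A copper slide with an upright white post runs along y at x = +15 mm. A ceramic stand-off (x -45, y -55 mm) is 38 mm high. The gripper must not press on the box or slide.
- box_mouth (a point): Centre of the open side: box x = 0, y = +80, z = 65 mm. The opening is 140 mm wide and reaches from z = 28 mm (sill) to z = 102 mm (header).
- post_mid (a point): Middle of the upright post that sticks up from the slide: 10 mm diameter from z = 33 to 83 mm above the bench with a 14 mm cap up to z = 87; this point is at z = 60 mm. In the box frame it is at x = +15 mm, y = -30 mm + joint slide. All below z = 35 mm under it is slide and guides.
- slide (a joint): How far the isolator slide is drawn, in m, along the box's +y (towards the open side): 0 fully in, 0.050 at the stop (fully drawn). Starts at 0 to 0.012. Stays where it is left; about 3 N of friction, no spring.
- stick_grip (a point): Centre of the handle of the loose hook stick (0.13 kg), half-way up; x along the stick to the hook, z up. Grey handle 100 (x) x 18 (y) x 26 (z) mm, to be gripped across its 18 mm. An 8 mm round steel rod, axis 7 mm below this point, runs to x = 185 mm and bends square into a hook leg along +y, 8 mm thick, ending at y = 36 mm. Centre of mass near x = 30 mm. Starts flat on the bench.
- hook_leg (a point): Middle of the hook leg on its axis: at x = 185, y = 16, z = -7 mm from stick_grip, along the stick's axes.
- tray: Fixed dark foam tray 280 (x) x 110 (y) x 18 mm high, origin under its centre. Recess of the stick's outline, floor at z = 4 mm; clear by 3 mm beside and 6 mm before and behind the handle, 6 mm or more at rod and leg. Fits one way only: stick x along tray x, hook leg to tray +y. At the handle's middle it widens to a finger pocket (x -95..-45, y -42..+42 mm, floor z = 4 mm) with room for open fingers.
- tray_seat (a point): Where stick_grip lies when the stick is seated: tray x = -70, y = 0, z = 17 mm. Axes as the tray: the seated stick has the same axes, its hook_leg point at tray x = 115, y = 16, z = 10 mm.
- tape_roll: Bystander: roll of blue tape, 66 mm across, 19 mm high, origin under its centre.
- crystal_filter: Bystander: small sealed metal can 22 x 38 x 20 mm, origin under its centre.
- fuse_tin: Bystander: flat tin 46 x 71 x 17 mm, origin under its centre.

How it is judged:
By the outcome, as a careful person would: the job done as asked, in the order asked, and still so for the second after the job is handed in, with the robot touching nothing.
It also fails if it takes over 48 s, if anything falls off the work surface, if the arm or the gripper's body presses on something with over 40 N, if the wrist force passes 120 N, or if a joint passes its speed limit or range.

## Working session

There is one attempt and no reset: what is moved stays moved. The work goes in short steps, Python scripts to look and compute and a tool call to move; the robot and the scene stay as the last step left them, time stands still between calls to the robot, and variables do not carry over. Pictures are saved under pics/ and viewed, at most 10 in all, crops included, and the job is handed in when it is done.

Besides the shell and the picture viewer there is one more tool, called after "Call:" by a JSON object that holds its "method" and its "body", one argument or row to a line. jog_arm: Moves the arm, as the interface text tells. Its arguments: {"type":"object","properties":{"plan":{"type":"array"},"claw":{"type":"number"},"force":{"type":"number"}},"required":["plan"]}

```bash
mkdir -p pics; python3 - <<'E'
from cell import manip,camera,get_calibration
import cv2,numpy as np
for n in("top","scene"):
    p,d=camera(n);np.savez(f"pics/{n}0.npz",p=p,d=d);cv2.imwrite(f"pics/{n}0.png",cv2.resize(p[:,:,::-1],(800,600)));print(n,get_calibration(n))
print(manip.read_state())
E
```

```text
top {'fx': 438.0764703731693, 'fy': 438.0764703731693, 'cx': 255.64473561450302, 'cy': 190.34908078483693, 'origin': array([ 386.46749587,   43.70797973, 1082.62663929]), 'attitude': array([-2.98681634,  0.01429922, -1.55452637])}
scene {'fx': 468.4724465427416, 'fy': 468.4724465427416, 'cx': 257.28077436908524, 'cy': 192.24238730452038, 'origin': array([-261.4785962 , -436.75214159,  588.2159421 ]), 'attitude': array([-2.06569932,  0.02139637, -1.04769421])}
{'clock': 0.1, 'joints': array([ 1.16638818e+00,  3.00393006e-01,  1.52153847e+00, -7.38859419e-06,
        1.32069065e+00, -6.66478139e-02]), 'qd': array([ 0.00049837, -0.00185683, -0.0003515 ,  0.00166444, -0.00017261,
        0.00032147]), 'effort': array([ 2.33444822e-03, -5.32638323e+01, -3.53286231e+01,  7.09785079e-02,
        2.34153948e-02, -8.26861583e-05]), 'eef_pos': array([182.17940313, 518.66571857, 177.64720212]), 'eef_rot': array([-3.14056498e+00, -6.14207923e-05,  2.80383412e+00]), 'wrist_force': array([-0.29916001, -0.21528753,  0.07449209]), 'moment': array([-0.00800504,  0.00357881, -0.01738021]), 'finger_force': 0.0, 'finger_gap': 94.42943523665755}
```

View pics/top0.png

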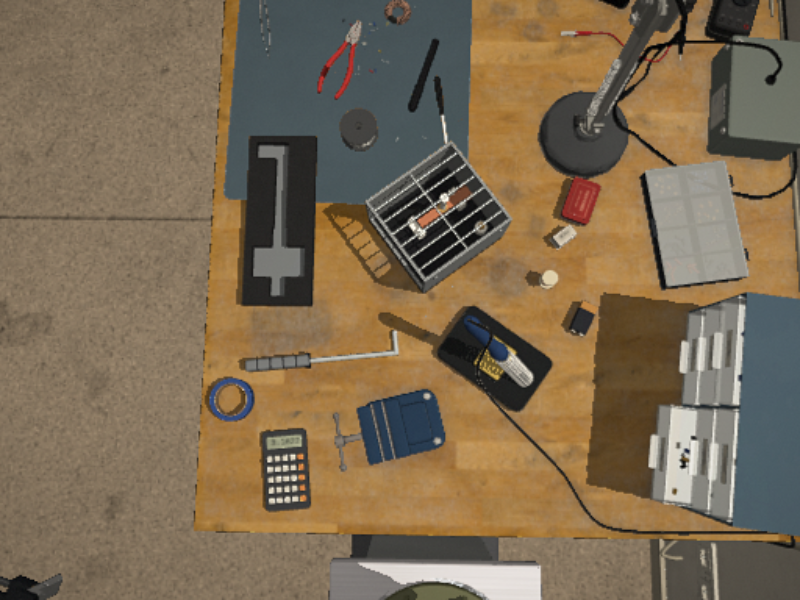

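View pics/scene0.png

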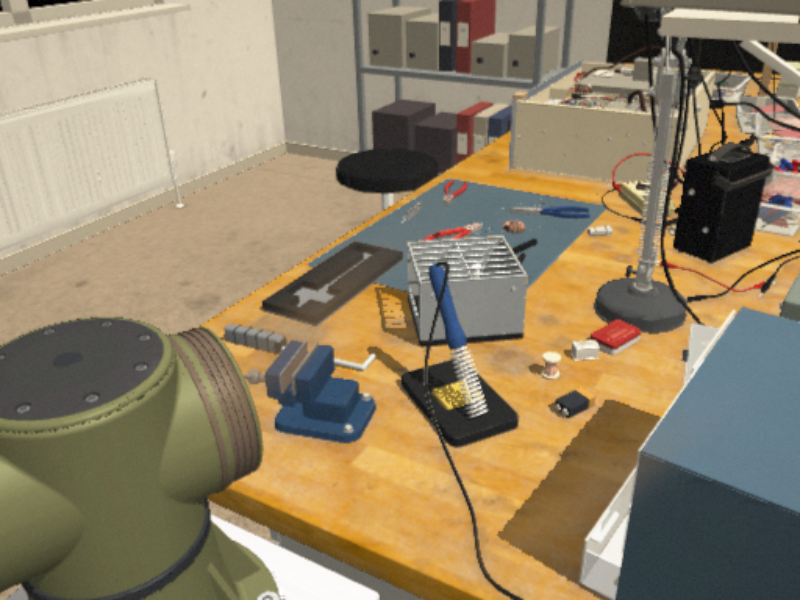

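The top view (800×600) shows:
- The stick has its handle at (278,362) and its hook corner at (397,350), with the leg pointing up.
- The tray is at (280,220), with its pocket at the bottom and the hook end at the upper left.
- The box is at (438,215), with its open side facing lower-left. The post cap is at (445,200) and the stand-off at (482,227).

The scene view agrees with this.

```bash
cat > h.py <<'E'
import numpy as np,cv2
from scipy.spatial.transform import Rotation as R
def ray(c,px,z):
    px=np.atleast_2d(px).astype(float)
    d=np.c_[(px[:,0]-c['cx'])/c['fx'],(px[:,1]-c['cy'])/c['fy'],np.ones(len(px))]@R.from_euler('xyz',c['attitude']).as_matrix().T
    return c['origin']+d*((z-c['origin'][2])/d[:,2])[:,None]
def cloud(c,d):
    v,u=np.mgrid[:d.shape[0],:d.shape[1]]
    P=np.stack([(u-c['cx'])/c['fx']*d,(v-c['cy'])/c['fy']*d,d],-1)
    return P@R.from_euler('xyz',c['attitude']).as_matrix().T+c['origin']
def big(m):
    n,l,s,_=cv2.connectedComponentsWithStats(m.astype(np.uint8)); return l==1+np.argmax(s[1:,4])
def rect(P):
    return cv2.minAreaRect(np.ascontiguousarray(P[:,:2],np.float32))
E
python3 - <<'E'
from h import *
from cell import get_calibration
f=np.load('pics/top0.npz');p=f['p'].astype(int);d=f['d'];c=get_calibration('top')
C=cloud(c,d);h=C[...,2]
def win(x0,y0,x1,y1):
    m=np.zeros(h.shape,bool);s=.64;m[int(y0*s):int(y1*s),int(x0*s):int(x1*s)]=1;return m
b=win(200,310,420,500)&(h<5);print('bench h',np.median(h[win(240,390,260,420)]),np.median(h[win(480,430,560,500)]),h[win(480,430,560,500)].std())
sat=p.max(2)-p.min(2)
# stick
w=win(235,320,410,378)
m=w&(sat<30)&(p.sum(2)>150)
v,u=np.nonzero(m); print('stick px',len(u))
mh=big(m&win(235,345,311,378)&(h>15)); v,u=np.nonzero(mh); print('handle',rect(ray(c,np.c_[u,v],26)),np.median(h[mh]))
mr=m&win(318,345,388,370); v,u=np.nonzero(mr);Q=ray(c,np.c_[u,v],8);print('rod line',cv2.fitLine(Q[:,:2].astype(np.float32),1,0,.01,.01).ravel())
ml=m&win(388,328,402,349); v,u=np.nonzero(ml);Q=ray(c,np.c_[u,v],8);print('leg',Q.mean(0),Q.min(0),Q.max(0))
# tray
mt=big(win(235,125,325,312)&(h>10)&(h<30)&(p.max(2)<70)); v,u=np.nonzero(mt);Q=ray(c,np.c_[u,v],18);print('tray',rect(Q),np.median(h[mt]),len(u))
# recess
mp=win(245,140,315,302)&(h<11)&(sat<30)&(p.max(2)>75); mp=big(mp);v,u=np.nonzero(mp);print('recess h',np.median(h[mp]),len(u));Q=ray(c,np.c_[u,v],4);print(rect(Q))
# box
mb=big(win(355,130,520,300)&(h>100)&(h<125)); v,u=np.nonzero(mb);Q=ray(c,np.c_[u,v],110);print('box',rect(Q),np.median(h[mb]),len(u));print(cv2.boxPoints(rect(Q)))
mc=win(432,188,458,212)&(p.min(2)>170)&(h<98)
v,u=np.nonzero(mc);print('cap',len(u),C[mc].mean(0) if len(u) else 0,np.median(h[mc]) if len(u) else 0)
cv2.imwrite('pics/box.png',cv2.resize(f['p'][75:195,225:335,::-1],None,fx=5,fy=5,interpolation=2)[:600])
E
```

```text
bench h 2.3360082780675384 -0.4776727720279723 59.78708240717179
stick px 531
handle ((446.6608581542969, 249.4807891845703), (18.12189292907715, 97.52721405029297), 6.063267230987549) 25.874605679302363
rod line [ 1.0562418e-01 -9.9440610e-01  4.6009094e+02  1.3293253e+02]
leg [488.09903706  69.25346529   8.        ] [475.10249323  64.56031063   8.        ] [502.20092329  72.41358788   8.        ]
tray ((677.6483764648438, 256.875), (279.8361511230469, 111.46800231933594), 0.4378740191459656) 18.357094002058375 3450
recess h 4.391005707505201 1056
((681.3560791015625, 263.7636413574219), (252.4922637939453, 75.82877349853516), 2.217927932739258)
box ((667.968505859375, 6.370689392089844), (151.34718322753906, 160.4554901123047), 36.93056106567383) 108.68462988334454 1267
[[ 559.27313    25.033657]
 [ 655.6823   -103.22873 ]
 [ 776.6639    -12.292278]
 [ 680.2547    115.97011 ]]
cap 16 [694.55518399  -4.31564678  87.22210051] 87.27566327125538
```

View pics/box.png

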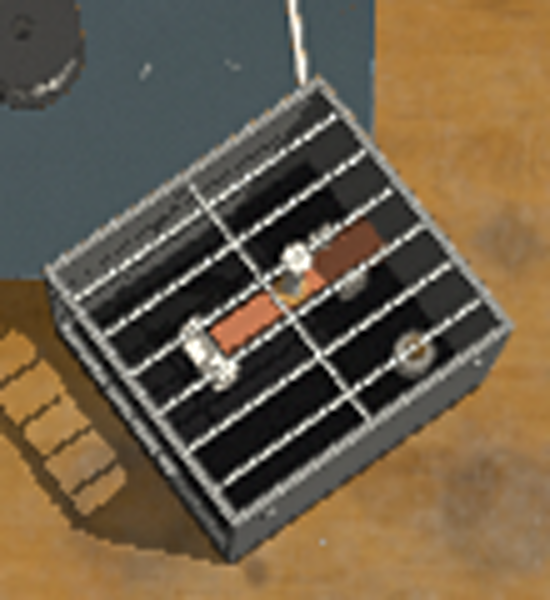

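Measured sizes match the given ones: handle 18×98, tray 280×111, box 151×160. The post is at box x = 14.8 mm with the slide at about 5.5 mm. I'll move above the handle.

Call:
{"method": "jog_arm", "body": {
  "plan": [0.2644, -0.2694, -0.058, 0, 0, -64.6, 0.2644, -0.2694, -0.058, 0, 0, -64.6, 0.2644, -0.2694, -0.058, 0, 0, -64.6, 0.2644, -0.2694, -0.058, 0, 0, -64.6, 0.2644, -0.2694, -0.058, 0, 0, -64.6, 0.2644, -0.2694, -0.058, 0, 0, -64.6, 0.2644, -0.2694, -0.058, 0, 0, -64.6, 0.2644, -0.2694, -0.058, 0, 0, -64.6, 0.2644, -0.2694, -0.058, 0, 0, -64.6, 0.2644, -0.2694, -0.058, 0, 0, -64.6, 0.2644, -0.2694, -0.058, 0, 0, -64.6, 0.2644, -0.2694, -0.058, 0, 0, -64.6],
  "claw": 0.05,
  "force": 40
}}

```text
clock: 1.3
eef_pos: [446.1, 250.4, 120.4]
eef_rot: [3.141, -0.0, 1.678]
wrist_force: [-1.1, -0.3, 0.3]
finger_gap: 49.9
finger_force: 0.0
```

```bash
python3 - <<'E'
from h import *
from cell import get_calibration,camera,manip
s=manip.read_state();c=get_calibration('wrist');p,d=camera('wrist');np.savez('pics/w1.npz',p=p,d=d)
print(s['clock'],s['eef_pos'],s['eef_rot'],c)
cv2.imwrite('pics/w1.png',p[:,:,::-1])
C=cloud(c,d);h=C[...,2];q=p.astype(int)
m=big((h>18)&(h<32)&(abs(C[...,0]-447)<25)&(abs(C[...,1]-249)<65))
v,u=np.nonzero(m);print(len(u),np.median(h[m]),rect(ray(c,np.c_[u,v],26)))
E
```

```text
1.3 [446.07340007 250.38363896 120.35093488] [ 3.14137769e+00 -1.73462081e-04  1.67842020e+00] {'fx': 290.5528441670363, 'fy': 290.5528441670363, 'cx': 250.56301051554595, 'cy': 192.91000229512662, 'origin': array([438.75863219, 318.62983887, 326.72770431]), 'attitude': array([ 2.90086459e+00, -2.33775594e-04,  1.07097074e-01])}
1552 25.374426826151762 ((446.8245849609375, 248.77532958984375), (22.043041229248047, 98.09210205078125), 6.135270118713379)
```

View pics/w1.png

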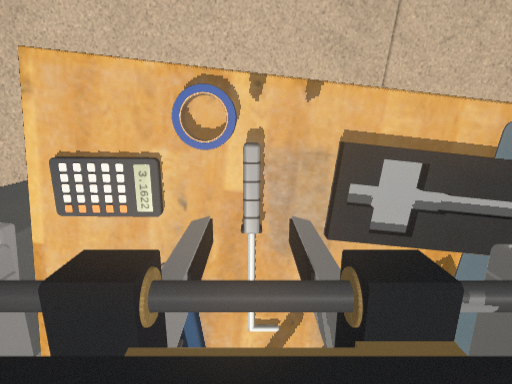

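The wrist view shows the handle (column 252, rows 143–233) midway between the open fingers, and its measured centre (446.8, 248.8) agrees. I'll descend and grip.

Call:
{"method": "jog_arm", "body": {
  "plan": [0, 0, -0.04, 0, 0, 0, 0, 0, -0.075, 0, 0, 0, 0, 0, -0.1, 0, 0, 0, 0, 0, -0.11, 0, 0, 0, 0, 0, -0.117, 0, 0, 0, 0, 0, -0.117, 0, 0, 0, 0, 0, -0.117, 0, 0, 0]
}}

```text
clock: 2.05
eef_pos: [447.2, 249.9, 4.2]
eef_rot: [3.14, -0.001, 1.677]
wrist_force: [-0.4, 0.5, -1.1]
finger_gap: 49.6
finger_force: 0.0
```

Call:
{"method": "jog_arm", "body": {
  "plan": [0, 0, 0, 0, 0, 0, 0, 0, 0, 0, 0, 0, 0, 0, 0, 0, 0, 0, 0, 0, 0, 0, 0, 0, 0, 0, 0, 0, 0, 0, 0, 0, 0, 0, 0, 0, 0, 0, 0, 0, 0, 0],
  "claw": 0.01,
  "force": 45
}}

```text
clock: 2.75
eef_pos: [446.7, 249.5, 3.1]
eef_rot: [-3.142, 0.0, 1.676]
wrist_force: [0.5, 1.1, -0.2]
finger_gap: 9.5
finger_force: 0.0
```

```bash
python3 - <<'E'
from h import *
from cell import get_calibration,camera,manip
s=manip.read_state();print(s)
p,d=camera('wrist');t,_=camera('top')
cv2.imwrite('pics/w2.png',np.vstack([p[100:384,50:450,::-1],cv2.resize(t[190:290,120:270,::-1],(400,267))]))
E
```

```text
{'clock': 2.75, 'joints': array([ 4.37812448e-01,  4.37560676e-01,  1.78626088e+00, -3.40992359e-05,
        9.17851100e-01,  3.32305934e-01]), 'qd': array([-7.48824546e-04,  4.26017912e-04,  9.25160005e-05,  1.89989628e-03,
        7.01873941e-04,  8.35483769e-04]), 'effort': array([-5.37774122e-04, -5.32336950e+01, -2.75814736e+01,  5.99906081e-02,
       -7.93229177e-03,  1.26231467e-05]), 'eef_pos': array([446.6547674 , 249.48661601,   3.1180578 ]), 'eef_rot': array([-3.14152587e+00,  5.16989699e-05,  1.67632356e+00]), 'wrist_force': array([ 0.46550593,  1.10151691, -0.18631144]), 'moment': array([-0.04847171,  0.02878888, -0.04350548]), 'finger_force': 0.0, 'finger_gap': 9.549060796246808}
```

View pics/w2.png

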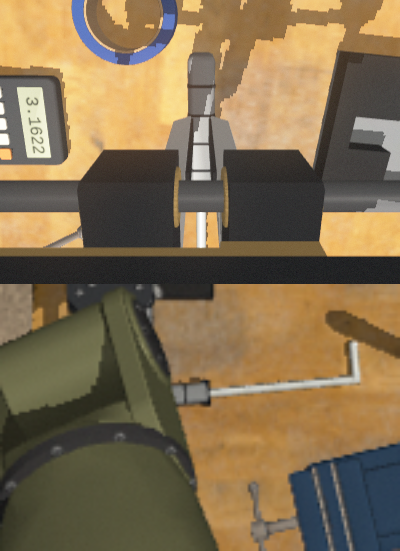

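The view shows the handle (lower part near (200,150)) between the finger pads, but the gap and force readings don't show a grip. I'll close fully and check.

Call:
{"method": "jog_arm", "body": {
  "plan": [0, 0, 0, 0, 0, 0, 0, 0, 0, 0, 0, 0, 0, 0, 0, 0, 0, 0, 0, 0, 0, 0, 0, 0, 0, 0, 0, 0, 0, 0],
  "claw": 0.0,
  "force": 45
}}

```text
clock: 3.35
eef_pos: [446.7, 249.5, 3.2]
eef_rot: [-3.142, -0.0, 1.676]
wrist_force: [0.7, 0.3, -0.3]
finger_gap: 0.6
finger_force: 0.0
```

```bash
python3 - <<'E'
from h import *
from cell import get_calibration,camera,manip
p,d=camera('wrist');cv2.imwrite('pics/w3.png',cv2.resize(p[140:360,130:370,::-1],None,fx=2.7,fy=2.7))
s=manip.read_state();print(s['finger_gap'],s['finger_force'])
E
```

```text
0.5792747587980468 0.0
```

View pics/w3.png

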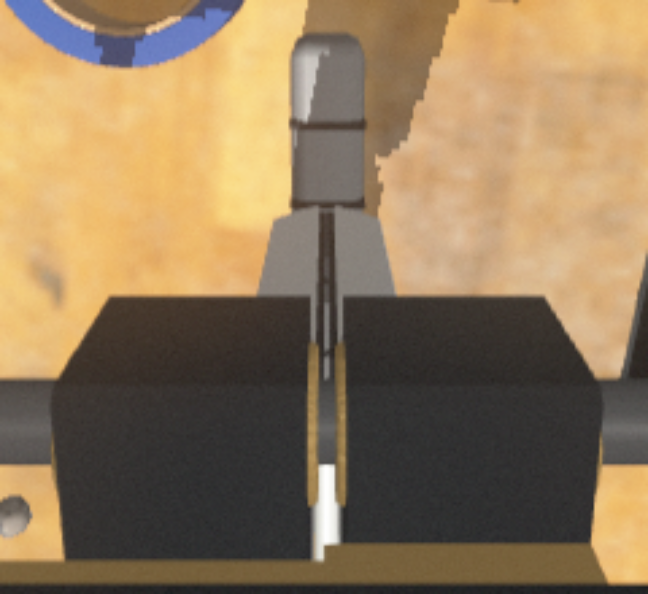

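The fingers closed fully while occluding the handle from above, with the tips near (325,210), so the tips seem to sit above the handle. I'll measure their true height from depth.

```bash
python3 - <<'E'
from h import *
from cell import get_calibration,camera,manip
s=manip.read_state();c=get_calibration('wrist');p,d=camera('wrist');C=cloud(c,d)
for v in (160,180,200,212,216,219,222,226,232,240):
    print(v,[C[v,u].round(0).tolist() for u in (240,252,260)])
print(c['origin'],s['eef_pos'])
t,dt=camera('top');ct=get_calibration('top');T=cloud(ct,dt);
for y in (130,170,190,205,220,235): 
    m=(abs(T[...,1]-y)<3)&(T[...,0]>430)&(T[...,0]<480)&(T[...,2]>3); print(y,T[m].mean(0).round(1) if m.any() else 0, m.sum())
E
```

```text
160 [[435.0, 293.0, 24.0], [443.0, 294.0, 26.0], [448.0, 295.0, 25.0]]
180 [[437.0, 281.0, 25.0], [444.0, 281.0, 25.0], [449.0, 282.0, 25.0]]
200 [[438.0, 267.0, 25.0], [446.0, 268.0, 26.0], [451.0, 269.0, 25.0]]
212 [[439.0, 259.0, 26.0], [447.0, 260.0, 26.0], [452.0, 261.0, 26.0]]
216 [[439.0, 256.0, 26.0], [447.0, 257.0, 26.0], [452.0, 258.0, 27.0]]
219 [[439.0, 258.0, 37.0], [447.0, 258.0, 33.0], [452.0, 260.0, 38.0]]
222 [[439.0, 258.0, 43.0], [447.0, 257.0, 38.0], [451.0, 260.0, 43.0]]
226 [[440.0, 259.0, 51.0], [447.0, 258.0, 47.0], [451.0, 260.0, 50.0]]
232 [[440.0, 258.0, 59.0], [447.0, 258.0, 55.0], [451.0, 260.0, 59.0]]
240 [[440.0, 258.0, 70.0], [447.0, 258.0, 67.0], [451.0, 259.0, 70.0]]
[439.54576494 317.80815429 209.51600922] [446.67034857 249.50820184   3.12297684]
130 [453.  130.4   7.9] 11
170 [456.4 169.9   8.2] 11
190 [446.7 190.  311.2] 134
205 [459.9 204.8 279.2] 99
220 [451.7 220.1 279.4] 113
235 [454.1 235.  323.1] 106
```

```bash
python3 - <<'E'
from h import *
from cell import get_calibration,camera
c=get_calibration('wrist');p,d=camera('wrist');C=cloud(c,d)
for u in (234,236,268,270,272):
    print(u,[(v,C[v,u].round(0).tolist()) for v in range(210,232,2)])
f=np.load('pics/w1.npz');c1=dict(c);c1['origin']=np.array([438.75863219, 318.62983887, 326.72770431]);c1['attitude']=np.array([ 2.90086459e+00, -2.33775594e-04,  1.07097074e-01])
C=cloud(c1,f['d']);m=(C[...,2]>60)&(C[...,2]<180)&(abs(C[...,0]-446)<60)&(C[...,1]<262);v,u=np.nonzero(m);i=np.argsort(v)[:40];print(v[i][:10],C[m][i][:12].round(0), np.percentile(C[m][:,2],[0,1,5,20,50]))
E
```

```text
234 [(210, [434.0, 252.0, -1.0]), (212, [434.0, 251.0, 0.0]), (214, [434.0, 249.0, 0.0]), (216, [434.0, 247.0, 0.0]), (218, [435.0, 246.0, 0.0]), (220, [436.0, 258.0, 39.0]), (222, [436.0, 258.0, 43.0]), (224, [436.0, 258.0, 46.0]), (226, [436.0, 258.0, 50.0]), (228, [436.0, 258.0, 53.0]), (230, [436.0, 258.0, 56.0])]
236 [(210, [435.0, 252.0, -1.0]), (212, [436.0, 250.0, -1.0]), (214, [436.0, 249.0, 0.0]), (216, [436.0, 248.0, 0.0]), (218, [436.0, 246.0, -0.0]), (220, [437.0, 258.0, 40.0]), (222, [437.0, 258.0, 42.0]), (224, [437.0, 258.0, 47.0]), (226, [437.0, 258.0, 50.0]), (228, [437.0, 258.0, 53.0]), (230, [438.0, 258.0, 56.0])]
268 [(210, [459.0, 255.0, -0.0]), (212, [460.0, 253.0, -0.0]), (214, [460.0, 252.0, 1.0]), (216, [460.0, 250.0, -1.0]), (218, [460.0, 248.0, -0.0]), (220, [457.0, 260.0, 38.0]), (222, [456.0, 260.0, 43.0]), (224, [456.0, 260.0, 47.0]), (226, [456.0, 260.0, 50.0]), (228, [456.0, 260.0, 53.0]), (230, [455.0, 261.0, 57.0])]
270 [(210, [461.0, 255.0, 0.0]), (212, [461.0, 253.0, 0.0]), (214, [461.0, 252.0, -0.0]), (216, [461.0, 250.0, -0.0]), (218, [462.0, 249.0, -0.0]), (220, [462.0, 247.0, -0.0]), (222, [457.0, 260.0, 43.0]), (224, [457.0, 260.0, 46.0]), (226, [457.0, 260.0, 49.0]), (228, [457.0, 260.0, 53.0]), (230, [457.0, 260.0, 56.0])]
272 [(210, [462.0, 255.0, 0.0]), (212, [463.0, 253.0, -0.0]), (214, [463.0, 251.0, -2.0]), (216, [463.0, 251.0, 0.0]), (218, [463.0, 249.0, 1.0]), (220, [463.0, 248.0, 1.0]), (222, [464.0, 246.0, 0.0]), (224, [464.0, 244.0, -0.0]), (226, [464.0, 243.0, 1.0]), (228, [464.0, 240.0, -1.0]), (230, [458.0, 260.0, 56.0])]
[216 216 216 216 217 217 217 217 217 217] [[417. 257. 149.]
 [417. 257. 148.]
 [418. 257. 150.]
 [418. 257. 148.]
 [415. 257. 151.]
 [416. 257. 150.]
 [416. 257. 151.]
 [417. 257. 150.]
 [418. 257. 151.]
 [418. 257. 151.]
 [419. 257. 150.]
 [413. 256. 152.]] [ 60.23750926  62.20575445 147.78408049 155.14872512 165.69510237]
```

Depth shows the real fingertips about 28–30 mm above the reported TCP, which is why the fingers closed on air above the handle. Nothing was touched. I'll open and go lower carefully.

Call:
{"method": "jog_arm", "body": {
  "plan": [0, 0, 0, 0, 0, 0, 0, 0, 0, 0, 0, 0, 0, 0, 0, 0, 0, 0, 0, 0, 0, 0, 0, 0, 0, 0, 0, 0, 0, 0, 0, 0, -0.008, 0, 0, 0, 0, 0, -0.014, 0, 0, 0, 0, 0, -0.018, 0, 0, 0, 0, 0, -0.018, 0, 0, 0, 0, 0, -0.018, 0, 0, 0],
  "claw": 0.05
}}

```text
clock: 4.55
eef_pos: [446.7, 249.5, -15.0]
eef_rot: [-3.141, 0.0, 1.676]
wrist_force: [0.2, 0.8, 0.5]
finger_gap: 50.0
finger_force: 0.0
```

```bash
python3 - <<'E'
from h import *
from cell import get_calibration,camera,manip
c=get_calibration('wrist');p,d=camera('wrist');C=cloud(c,d);s=manip.read_state();print(s['eef_pos'],s['wrist_force'],s['finger_gap'])
m=(C[...,2]>5)&(abs(C[...,0]-447)<50)&(abs(C[...,0]-447)>17)&(abs(C[...,1]-252)<12)
for side in (-1,1):
    n=m&((C[...,0]-447)*side>0);print(side,np.percentile(C[n],[0,2,10,50],axis=0).round(1).tolist())
    v,u=np.nonzero(n);i=np.argsort(C[n][:,2])[:6];print(C[n][i].round(1).tolist())
E
```

```text
[446.73611693 249.56509304 -14.77823146] [-0.06042237  0.88161573  0.21542611] 50.0531025904752
-1 [[397.1, 240.0, 12.1], [398.8, 241.7, 19.9], [403.7, 246.8, 39.1], [417.4, 255.8, 99.0]]
[[420.4, 254.6, 12.1], [421.3, 252.1, 12.6], [419.1, 256.2, 13.1], [421.4, 251.7, 13.1], [421.2, 254.4, 13.1], [421.6, 248.2, 13.2]]
1 [[470.4, 242.6, 11.4], [470.8, 244.6, 18.3], [471.3, 248.7, 32.1], [473.0, 261.1, 73.7]]
[[471.1, 257.7, 11.4], [471.5, 254.4, 11.8], [470.9, 258.6, 12.3], [473.7, 261.8, 12.6], [471.2, 260.2, 12.7], [474.3, 261.9, 12.8]]
```

There is no contact, and the tips are at about 12 mm (offset ≈ 27 mm). I'll go 8 mm lower and grip.

Call:
{"method": "jog_arm", "body": {
  "plan": [0, 0, -0.004, 0, 0, 0, 0, 0, -0.008, 0, 0, 0, 0, 0, -0.008, 0, 0, 0, 0, 0, -0.008, 0, 0, 0]
}}

```text
clock: 5.0
eef_pos: [446.6, 249.5, -23.0]
eef_rot: [-3.141, 0.0, 1.676]
wrist_force: [0.3, 0.1, 0.1]
finger_gap: 50.1
finger_force: 0.0
```

Call:
{"method": "jog_arm", "body": {
  "plan": [0, 0, 0, 0, 0, 0, 0, 0, 0, 0, 0, 0, 0, 0, 0, 0, 0, 0, 0, 0, 0, 0, 0, 0, 0, 0, 0, 0, 0, 0, 0, 0, 0, 0, 0, 0],
  "claw": 0.01,
  "force": 45
}}

```text
clock: 5.6
eef_pos: [446.7, 249.6, -22.8]
eef_rot: [3.141, -0.0, 1.676]
wrist_force: [-0.9, -0.5, 0.4]
finger_gap: 17.6
finger_force: 45.0
```

Gripped (gap 17.6 mm, 45 N). I'll lift and turn to the entry line in front of the mouth.

Call:
{"method": "jog_arm", "body": {
  "plan": [0, 0, 0.02, 0, 0, 0, 0, 0, 0.04, 0, 0, 0, 0, 0, 0.054, 0, 0, 0, 0.005, -0.008, 0.054, 0, 0, 6, 0.01, -0.016, 0.054, 0, 0, 13, 0.015, -0.024, 0.054, 0, 0, 20, 0.02, -0.032, 0.054, 0, 0, 27, 0.02, -0.032, 0.054, 0, 0, 30.9, 0.02, -0.032, 0.054, 0, 0, 30.9, 0.02, -0.032, 0.054, 0, 0, 30.9, 0.02, -0.032, 0.054, 0, 0, 30.9]
}}

```text
clock: 6.7
eef_pos: [466.5, 217.6, 31.1]
eef_rot: [-3.141, -0.0, 2.214]
wrist_force: [0.4, 0.4, -1.8]
finger_gap: 17.7
finger_force: 45.0
```

```bash
cat > hook.py <<'E'
from h import *
from cell import get_calibration,camera,manip
s=manip.read_state();c=get_calibration('top');p,d=camera('top');C=cloud(c,d)
print(s['eef_pos'],s['eef_rot'],s['finger_gap'],s['wrist_force'])
e=s['eef_pos'][:2];a=s['eef_rot'][2]-np.pi;X=np.array([np.cos(a),np.sin(a)]);Y=np.array([-X[1],X[0]])
rel=C[...,:2]-e;sx=rel@X;sy=rel@Y;hz=C[...,2];q=p.astype(int)
m=(sx>70)&(sx<195)&(abs(sy)<12)&(abs(hz-(s['eef_pos'][2]+33))<20)
for x0 in (80,110,140,170):
    k=m&(abs(sx-x0)<12); 
    if k.sum(): print('rod',x0,k.sum(),'y',sy[k].mean().round(1),'ztop',np.median(hz[k]).round(1))
k=(sx>165)&(sx<205)&(sy>8)&(sy<45)&(abs(hz-(s['eef_pos'][2]+33))<20)
if k.sum(): print('leg',k.sum(),'x',sx[k].mean(),'yend',sy[k].max(),'z',np.median(hz[k]))
B=np.array([668.,6.4]);bx=np.array([.799,.601]);by=np.array([-.601,.799])
print('grip in box',(e-B)@bx,(e-B)@by,'axis',np.degrees(a))
k=(abs((C[...,:2]-B)@bx-15)<10)&(abs((C[...,:2]-B)@by)<45)&(abs(hz-87)<5)&(q.min(2)>150)
if k.sum(): print('cap',k.sum(),((C[k][:,:2]-B)@bx).mean(),((C[k][:,:2]-B)@by).mean())
np.savez('pics/last.npz',p=p)
E
python3 hook.py
```

```text
[466.5205353  217.63866199  31.09818852] [-3.14145220e+00 -9.83285508e-05  2.21411975e+00] 17.667195588128084 [ 0.42716527  0.4106036  -1.80720325]
rod 80 31 y 1.4 ztop 63.3
rod 110 35 y 1.4 ztop 62.8
rod 140 35 y 1.3 ztop 63.8
rod 170 36 y 1.8 ztop 63.0
leg 38 x 183.80867547548283 yend 35.96499740923144 z 63.548346075068764
grip in box -34.027656441556985 289.8688492178748 axis -53.14028285351505
cap 17 15.239726776571377 -24.669876384469255
```

The stick hangs straight, with the leg end at 184/36 mm as expected. I'll go in alongside the post.

Call:
{"method": "jog_arm", "body": {
  "plan": [0.018, -0.024, 0, 0, 0, 0, 0.036, -0.048, 0, 0, 0, 0, 0.054, -0.072, 0, 0, 0, 0, 0.066, -0.088, 0, 0, 0, 0, 0.078, -0.104, 0, 0, 0, 0, 0.086, -0.1145, 0, 0, 0, 0, 0.0907, -0.1207, 0, 0, 0, 0, 0.0907, -0.1207, 0, 0, 0, 0, 0.0907, -0.1207, 0, 0, 0, 0]
}}

```text
clock: 7.65
eef_pos: [557.0, 97.3, 31.1]
eef_rot: [-3.141, -0.0, 2.216]
wrist_force: [-0.3, 0.1, -1.5]
finger_gap: 17.7
finger_force: 45.0
```

```bash
python3 hook.py
```

```text
[557.03924656  97.29397604  31.08083618] [-3.14142230e+00 -2.29716722e-04  2.21572265e+00] 17.732850710033958 [-0.30634974  0.09460839 -1.50780657]
rod 80 19 y 1.4 ztop 62.4
rod 110 34 y 1.6 ztop 63.0
rod 140 28 y 1.8 ztop 62.7
rod 170 35 y 1.6 ztop 63.9
leg 31 x 183.55847307006687 yend 36.65488629974409 z 62.34309154195034
grip in box -34.030362399810244 139.3116996788083 axis -53.04844351713586
cap 17 15.136839971449868 -24.566654372033813
```

No contact. I'll shift sideways behind the post, then draw most of the way.

Call:
{"method": "jog_arm", "body": {
  "plan": [0.008, 0.006, 0, 0, 0, 0, 0.016, 0.012, 0, 0, 0, 0, 0.0256, 0.0192, 0, 0, 0, 0, 0.0256, 0.0192, 0, 0, 0, 0, 0.0256, 0.0192, 0, 0, 0, 0]
}}

```text
clock: 8.2
eef_pos: [582.9, 116.4, 30.9]
eef_rot: [-3.141, -0.0, 2.216]
wrist_force: [0.0, -0.1, -1.6]
finger_gap: 17.8
finger_force: 45.0
```

Call:
{"method": "jog_arm", "body": {
  "plan": [-0.003, 0.004, 0, 0, 0, 0, -0.006, 0.008, 0, 0, 0, 0, -0.009, 0.012, 0, 0, 0, 0, -0.012, 0.016, 0, 0, 0, 0, -0.015, 0.02, 0, 0, 0, 0, -0.018, 0.024, 0, 0, 0, 0, -0.021, 0.028, 0, 0, 0, 0, -0.024, 0.032, 0, 0, 0, 0, -0.027, 0.036, 0, 0, 0, 0, -0.03, 0.04, 0, 0, 0, 0, -0.03, 0.04, 0, 0, 0, 0, -0.03, 0.04, 0, 0, 0, 0]
}}

```text
clock: 9.4
eef_pos: [552.7, 156.3, 31.1]
eef_rot: [-3.141, -0.001, 2.216]
wrist_force: [0.1, -0.1, -1.1]
finger_gap: 17.8
finger_force: 45.0
```

```bash
python3 hook.py
```

```text
[552.71104705 156.347922    31.10438818] [-3.14138037e+00 -5.63805255e-04  2.21596887e+00] 17.785242849630432 [ 0.13423471 -0.06543541 -1.08434588]
rod 80 32 y 1.3 ztop 62.8
rod 110 24 y 1.9 ztop 62.8
rod 140 21 y 1.9 ztop 63.5
rod 170 24 y 3.3 ztop 61.7
leg 42 x 179.48162553311752 yend 36.246396107950645 z 63.24444958860278
grip in box -1.997172279378935 189.09705040205944 axis -53.0343362616363
cap 18 15.040946997724948 14.088903448769102
```

The cap moved to y = 14 (slide ≈ 44 mm). I'll draw the rest in small steps.

Call:
{"method": "jog_arm", "body": {
  "plan": [-0.0018, 0.0024, 0, 0, 0, 0, -0.003, 0.004, 0, 0, 0, 0, -0.0036, 0.0048, 0, 0, 0, 0, -0.0042, 0.0056, 0, 0, 0, 0, -0.0045, 0.006, 0, 0, 0, 0, -0.0045, 0.006, 0, 0, 0, 0]
}}

```text
clock: 10.05
eef_pos: [549.1, 161.4, 31.3]
eef_rot: [3.141, 0.001, 2.215]
wrist_force: [5.5, -6.4, -3.5]
finger_gap: 17.8
finger_force: 45.0
```

```bash
python3 hook.py
```

```text
[549.0996555  161.42265167  31.29494095] [3.14093964e+00 1.40188758e-03 2.21538714e+00] 17.779698811022016 [ 5.48754087 -6.40915267 -3.54556916]
rod 80 30 y 1.4 ztop 63.0
rod 110 32 y 1.5 ztop 63.2
rod 140 20 y 2.1 ztop 63.6
rod 170 23 y 2.5 ztop 63.5
leg 43 x 179.79691304152223 yend 38.01694288216885 z 62.57424156697425
grip in box -1.8327616002204756 195.3222057254777 axis -53.067666838518704
cap 17 14.7489514032291 19.265905947348017
```

Call:
{"method": "jog_arm", "body": {
  "plan": [-0.0006, 0.0008, 0, 0, 0, 0, -0.0012, 0.0016, 0, 0, 0, 0, -0.0012, 0.0016, 0, 0, 0, 0, -0.0012, 0.0016, 0, 0, 0, 0]
}}

```text
clock: 10.5
eef_pos: [549.0, 161.9, 31.5]
eef_rot: [3.14, 0.004, 2.215]
wrist_force: [11.9, -14.9, -4.4]
finger_gap: 17.5
finger_force: 45.0
```

```bash
python3 hook.py
```

```text
[549.01163796 161.90498711  31.52358281] [3.13990616 0.00368217 2.21488564] 17.495265281851832 [ 11.88804253 -14.85253139  -4.35138923]
rod 80 30 y 1.1 ztop 63.5
rod 110 33 y 1.4 ztop 63.1
rod 140 22 y 2.0 ztop 62.5
rod 170 24 y 2.9 ztop 62.4
leg 38 x 179.93351994840205 yend 37.052356354200015 z 63.07117584758993
grip in box -1.6132040178062619 195.76049028607656 axis -53.09640057551908
cap 17 14.663736494264077 19.335415660171083
```

The force rose to 19 N with no further motion, so the slide is at its stop. Now back off, clear the post and withdraw.

Call:
{"method": "jog_arm", "body": {
  "plan": [0.003, -0.004, 0, 0, 0, 0, 0.006, -0.008, 0, 0, 0, 0, 0.006, -0.008, 0, 0, 0, 0, -0.002, -0.014, 0, 0, 0, 0, -0.012, -0.0215, 0, 0, 0, 0, -0.0204, -0.0278, 0, 0, 0, 0, -0.0204, -0.0278, 0, 0, 0, 0, -0.0264, -0.0198, 0, 0, 0, 0, -0.0384, -0.0038, 0, 0, 0, 0, -0.0534, 0.0162, 0, 0, 0, 0, -0.0684, 0.0362, 0, 0, 0, 0, -0.0835, 0.0561, 0, 0, 0, 0, -0.0835, 0.0561, 0, 0, 0, 0]
}}

```text
clock: 11.85
eef_pos: [462.2, 222.1, 31.2]
eef_rot: [-3.142, -0.0, 2.218]
wrist_force: [0.2, -0.9, -2.3]
finger_gap: 17.5
finger_force: 45.0
```

```bash
python3 hook.py
```

```text
[462.18982185 222.11020849  31.19372388] [-3.14155596e+00 -3.81834163e-04  2.21839296e+00] 17.51496734241425 [ 0.15086323 -0.89174106 -2.29110314]
rod 80 32 y 1.3 ztop 63.0
rod 110 35 y 1.5 ztop 62.4
rod 140 34 y 1.2 ztop 62.8
rod 170 37 y 2.2 ztop 63.3
leg 42 x 184.02083306895796 yend 37.64328526855601 z 62.63288899670181
grip in box -34.8004970347396 296.0443736543536 axis -52.89544618595245
cap 17 14.658904731084354 19.34088660579608
```

The slide is still out and the hook is clear. I'll lift, turn and go above the tray.

Call:
{"method": "jog_arm", "body": {
  "plan": [0, 0, 0.04, 0, 0, 0, 0, 0, 0.08, 0, 0, 0, 0, 0, 0.1, 0, 0, 0, 0.018, 0.004, 0.1, 0, 0, 7, 0.036, 0.008, 0.1, 0, 0, 14, 0.056, 0.013, 0.1, 0, 0, 22, 0.076, 0.018, 0.1, 0, 0, 30, 0.096, 0.023, 0.1, 0, 0, 38, 0.12, 0.029, 0.1, 0, 0, 46, 0.1454, 0.0343, 0.1, 0, 0, 53.3, 0.1454, 0.0343, 0.08, 0, 0, 53.3, 0.1454, 0.0343, 0.06, 0, 0, 53.3, 0.1454, 0.0343, 0.03, 0, 0, 53.3, 0.1454, 0.0343, 0.03, 0, 0, 53.3, 0.1454, 0.0343, 0.03, 0, 0, 53.3]
}}

```text
clock: 13.4
eef_pos: [609.4, 253.8, 61.6]
eef_rot: [-3.141, -0.0, -3.138]
wrist_force: [-1.0, -0.6, 0.0]
finger_gap: 17.5
finger_force: 45.0
```

```bash
python3 hook.py; python3 - <<'E'
from h import *
from cell import get_calibration,camera,manip
s=manip.read_state();c=get_calibration('wrist');p,d=camera('wrist');np.savez('pics/w4.npz',p=p,d=d)
t=np.load('pics/last.npz')['p']
cv2.imwrite('pics/w4.png',np.hstack([p[...,::-1],cv2.resize(t[70:210,140:240,::-1],(274,384))]))
C=cloud(c,d);q=p.astype(int);e=s['eef_pos'][:2]
# recess pocket edges and handle at slices
m=(abs(C[...,2]-4)<3)&(abs(C[...,0]-608)<90)&(abs(C[...,1]-256)<60)&(q.max(2)>75)
n=(C[...,2]>60)&(C[...,2]<85)&(abs(C[...,0]-607)<60)&(abs(C[...,1]-256)<14)&(C[...,0]<597)
print('handle',rect(C[n]),np.median(C[n][:,2]),n.sum())
print('recess',m.sum(),C[m].min(0),C[m].max(0))
g=m&(C[...,0]<580)
for x0 in range(545,580,5):
    k=m&(abs(C[...,0]-x0)<2.5)
    if k.sum(): print(x0,k.sum(),C[k][:,1].min().round(1),C[k][:,1].max().round(1))
E
```

```text
[609.44773406 253.76082955  61.5592316 ] [-3.14143933e+00 -3.65168046e-04 -3.13768925e+00] 17.474624467019748 [-1.03440496 -0.59868281  0.02036412]
rod 110 12 y 0.5 ztop 93.7
rod 140 31 y 2.4 ztop 94.7
rod 170 36 y 3.0 ztop 93.5
leg 39 x 184.7252893657031 yend 37.72129059396547 z 94.3511720376739
grip in box 101.88059807494977 232.8312146370977 axis -359.7763515426473
cap 16 14.753120125650234 19.225925071260654
handle ((0.0, 0.0), (0.0, 0.0), 0.0) nan 0
recess 3424 [518.03652219 196.61325358   1.00120601] [645.41798519 315.95868341   6.69100102]
545 3 313.4 315.1
550 1 314.4 314.4
555 130 242.3 265.6
560 133 242.3 316.0
565 155 242.3 265.0
570 112 242.2 265.0
575 2 242.2 265.0
  return _methods._mean(a, axis=axis, dtype=dtype,
  ret = ret.dtype.type(ret / rcount)
```

View pics/w4.png

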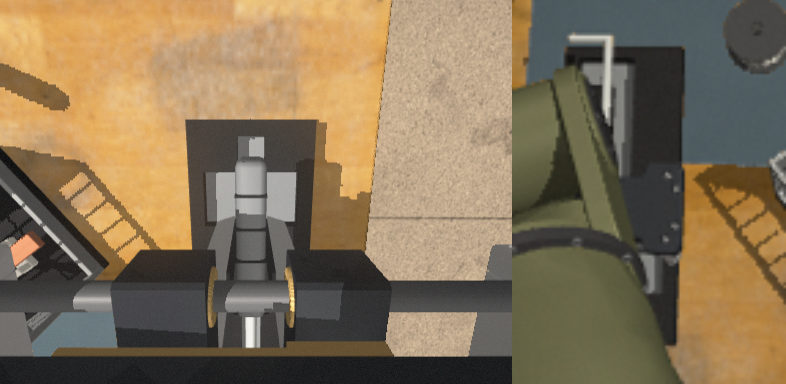

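The wrist view shows the handle's rear end at (250,158) over the handle channel (column 250, end at row 137), with the pocket to either side. I'll measure the offset between handle and channel in this same view.

```bash
cat > off.py <<'E'
from h import *
from cell import get_calibration,camera,manip
s=manip.read_state();c=get_calibration('wrist');p,d=camera('wrist');C=cloud(c,d);q=p.astype(int)
e=s['eef_pos'];print(e,s['eef_rot'],s['wrist_force'])
zt=e[2]+48.9
n=(abs(C[...,2]-zt)<5)&(abs(C[...,1]-e[1])<16)&(C[...,0]>545)&(C[...,0]<597)&(q.max(2)>60)
n=big(n);v,u=np.nonzero(n)
H=ray(c,np.c_[u,v],zt)
for x0 in (565,575,585): 
    k=abs(H[:,0]-x0)<3
    if k.sum(): print('handle slice',x0,H[k][:,1].min().round(1),H[k][:,1].max().round(1))
print('handle rear x',H[:,0].min(),'z',np.median(C[n][:,2]),n.sum())
m=(abs(C[...,2]-4)<4)&(abs(C[...,1]-e[1])<18)&(C[...,0]>540)&(C[...,0]<585)&(q.max(2)>75)&(q.max(2)-q.min(2)<30)
m=big(m);v,u=np.nonzero(m);Q=ray(c,np.c_[u,v],4)
for x0 in (555,560,565,570): 
    k=abs(Q[:,0]-x0)<3
    if k.sum(): print('chan',x0,Q[k][:,1].min().round(1),Q[k][:,1].max().round(1))
print('chan rear',np.percentile(Q[:,0],1))
t=big((abs(C[...,2]-18)<4)&(abs(C[...,1]-e[1])<70)&(C[...,0]>520)&(C[...,0]<600)&(q.max(2)<75))
for x0 in (545,555,565):
    k=t&(abs(C[...,0]-x0)<3); 
    if k.sum(): print('tray',x0,C[k][:,1].min().round(1),C[k][:,1].max().round(1))
print('tray rear',np.percentile(C[t][:,0],1))
f=(abs(C[...,2]-4)<4)&(abs(C[...,1]-e[1])<60)&(C[...,0]>570)&(C[...,0]<640)&(q.max(2)>75)&(q.max(2)-q.min(2)<30)
print('pocket y',np.percentile(C[f][:,1],[1,99]),'x rear',np.percentile(C[f&(abs(C[...,1]-e[1])>20)][:,0],2))
E
python3 off.py
```

```text
[610.10048541 254.16511703  63.03868615] [ 3.14080676e+00  2.32577538e-03 -3.13747908e+00] [ 0.6154597  -0.11325955 -0.88771252]
handle slice 565 245.2 262.2
handle slice 575 245.1 262.4
handle slice 585 245.0 262.5
handle rear x 560.9545035903963 z 111.19526728393595 1917
chan 555 242.5 265.0
chan 560 241.6 265.0
chan 565 241.5 265.1
chan 570 242.4 265.2
chan rear 554.0568606114649
tray 545 205.4 292.1
tray 555 211.4 301.1
tray 565 211.9 306.6
tray rear 540.3193245297828
pocket y [212.17060136 295.5193723 ] x rear 587.0515234691178
```

In this view the handle centre (y 253.8) matches the channel centre (253.5), and the rear gap is 7 mm (6 expected). I'll go lower and recheck.

Call:
{"method": "jog_arm", "body": {
  "plan": [-0.0005, 0, -0.025, 0, 0, 0, -0.0005, 0, -0.045, 0, 0, 0, -0.0005, 0, -0.055, 0, 0, 0, -0.0005, 0, -0.057, 0, 0, 0, -0.0005, 0, -0.057, 0, 0, 0, -0.0005, 0, -0.057, 0, 0, 0]
}}

```text
clock: 14.15
eef_pos: [609.4, 254.3, 5.5]
eef_rot: [3.141, 0.002, -3.137]
wrist_force: [0.7, 1.0, -0.7]
finger_gap: 17.6
finger_force: 45.0
```

```bash
python3 off.py; python3 -c "
from cell import manip
s=manip.read_state();print(s['joints'],s['qd'],s['clock'],s['moment'])"; python3 hook.py
```

```text
[609.36121213 254.25642018   5.54266591] [ 3.14097072e+00  1.81296665e-03 -3.13728423e+00] [ 0.7479529   0.95965779 -0.66648072]
handle slice 565 245.3 262.3
handle slice 575 245.2 262.5
handle slice 585 245.1 262.6
handle rear x 560.2443768749407 z 53.662032804630385 1958
chan 555 242.1 265.5
chan 560 242.0 265.6
chan 565 242.0 265.6
chan 570 241.9 265.7
chan rear 553.9213260850365
tray 545 211.7 284.2
tray 555 209.7 300.9
tray 565 210.8 304.3
tray rear 541.6468921917342
pocket y [212.11202474 295.31339156] x rear 587.5672088811738
[ 3.39835069e-01  7.13937809e-01  1.32507206e+00 -6.86705945e-07
  1.10076353e+00 -1.23527748e+00] [-0.00095875  0.00128469  0.00266301  0.00149408 -0.00198107  0.00086619] 14.2 [ 0.01071194  0.0599063  -0.0001107 ]
[609.29543187 254.2371479    5.41956518] [ 3.14099423e+00  1.71801200e-03 -3.13727663e+00] 17.663017928351106 [ 0.35668373  0.45707214 -1.68808071]
rod 80 6 y -10.2 ztop 19.0
rod 110 15 y -4.1 ztop 33.7
rod 140 33 y 1.2 ztop 37.9
rod 170 45 y 0.5 ztop 36.8
leg 90 x 187.79239530827718 yend 44.76417255836096 z 33.278830980318844
grip in box 102.04517595362839 233.30332661649325 axis -359.7527101312048
cap 17 14.7554642520616 19.258826350214726
```

Aligned: centres are within 0.1 mm and the rear gap is 6.3 mm. I'll lower into the recess gently.

Call:
{"method": "jog_arm", "body": {
  "plan": [0, 0, -0.006, 0, 0, 0, 0, 0, -0.012, 0, 0, 0, 0, 0, -0.016, 0, 0, 0, 0, 0, -0.02, 0, 0, 0, 0, 0, -0.022, 0, 0, 0, 0, 0, -0.023, 0, 0, 0, 0, 0, -0.0235, 0, 0, 0, 0, 0, -0.0235, 0, 0, 0]
}}

```text
clock: 15.05
eef_pos: [608.8, 254.1, -18.8]
eef_rot: [3.141, 0.0, -3.137]
wrist_force: [-3.6, -1.2, 4.4]
finger_gap: 17.6
finger_force: 45.0
```

```bash
python3 off.py
```

```text
[608.79786814 254.1074275  -18.76797564] [ 3.14144787e+00  4.12848819e-04 -3.13725020e+00] [-3.64779464 -1.18452813  4.43874699]
handle slice 565 245.2 262.2
handle slice 575 245.1 262.3
handle slice 585 245.0 262.4
handle rear x 559.7810614327016 z 29.45691235782715 1994
chan 555 242.0 265.9
chan 560 242.0 265.9
chan 565 241.9 265.4
chan 570 241.8 265.5
chan rear 554.2866539512311
tray 545 257.9 257.9
tray 555 253.3 294.1
tray 565 265.7 303.5
tray rear 550.3345601818783
pocket y [212.12847304 295.3421133 ] x rear 588.1616947593272
```

The handle top is at z ≈ 29.5 (30 when seated) with light floor contact. I'll release and rise.

Call:
{"method": "jog_arm", "body": {
  "plan": [0, 0, 0, 0, 0, 0, 0, 0, 0, 0, 0, 0, 0, 0, 0, 0, 0, 0, 0, 0, 0, 0, 0, 0, 0, 0, 0, 0, 0, 0, 0, 0, 0, 0, 0, 0],
  "claw": 0.045
}}

```text
clock: 15.7
eef_pos: [608.7, 254.0, -19.4]
eef_rot: [-3.142, -0.0, -3.137]
wrist_force: [0.1, -0.1, 1.0]
finger_gap: 44.8
finger_force: 0.0
```

Call:
{"method": "jog_arm", "body": {
  "plan": [0, 0, 0.01, 0, 0, 0, 0, 0, 0.03, 0, 0, 0, 0, 0, 0.06, 0, 0, 0, 0, 0, 0.1, 0, 0, 0, 0, 0, 0.15, 0, 0, 0, -0.05, 0, 0.2, 0, 0, 0, -0.1, 0, 0.2, 0, 0, 0, -0.15, 0, 0.2, 0, 0, 0, -0.2, 0, 0.2, 0, 0, 0, -0.2, 0, 0.2, 0, 0, 0, -0.2, 0, 0.2, 0, 0, 0]
}}

```text
clock: 16.8
eef_pos: [407.4, 254.3, 182.1]
eef_rot: [3.141, 0.002, -3.136]
wrist_force: [0.5, -0.1, -0.6]
finger_gap: 45.0
finger_force: 0.0
```

```bash
python3 - <<'E'
from h import *
from cell import get_calibration,camera,manip
print(manip.read_state()['wrist_force'])
c=get_calibration('top');t,d=camera('top');C=cloud(c,d);w,_=camera('wrist')
cv2.imwrite('pics/end.png',np.hstack([cv2.resize(t[70:240,120:340,::-1],(497,384)),cv2.resize(w[...,::-1],(300,384))]))
def md(x,y,r=3):
    k=(abs(C[...,0]-x)<r)&(abs(C[...,1]-y)<r);return np.median(C[k][:,2]).round(1) if k.any() else None
for y in (253,255,257): print(y,[md(x,y) for x in (570,590,610,630,650)],'rod',[md(x,y,2) for x in (690,720,750,780)])
print('leg',[md(793,y,3) for y in (265,270,275,280)])
E
```

```text
[ 0.48402364 -0.14659765 -0.62197008]
253 [np.float64(30.5), np.float64(29.7), np.float64(31.8), np.float64(29.4), np.float64(30.9)] rod [np.float64(2.4), np.float64(7.2), np.float64(7.2), np.float64(6.8)]
255 [np.float64(30.7), np.float64(31.4), np.float64(31.9), np.float64(29.6), np.float64(30.9)] rod [np.float64(13.1), np.float64(11.6), np.float64(9.3), np.float64(14.7)]
257 [np.float64(30.7), np.float64(31.4), np.float64(32.0), np.float64(30.4), np.float64(29.9)] rod [np.float64(13.2), np.float64(13.6), np.float64(13.8), np.float64(16.0)]
leg [np.float64(13.3), np.float64(13.3), np.float64(11.6), np.float64(12.8)]
```

View pics/end.png

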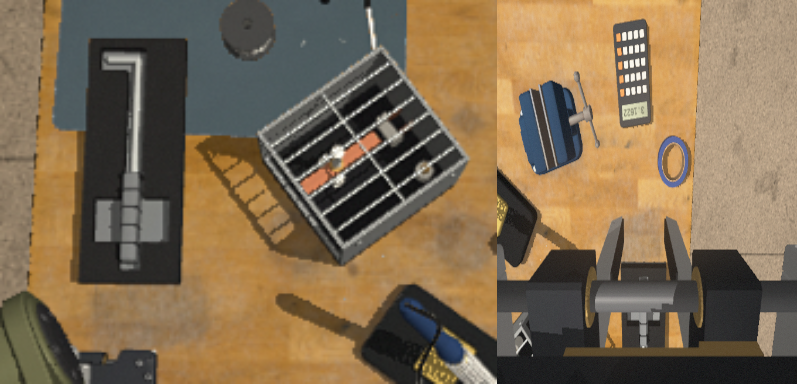

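The picture shows the stick lying in its recess: handle top at z ≈ 30, rod and leg tops at about 13–14, hook at (125,62). The slide is drawn, with the post at (337,155), and the other bench items are in place. I'll hand in.

```bash
python3 -c "
from cell import manip
print(manip.sign_off())"
```

```text
the job is handed in; nothing more can be done
None
```

Job handed in: the isolator slide is drawn to its stop, the hook stick is seated in its tray recess and released, and the bystanders were left where they were (about 17 s of the 48 s used).

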